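# Feed the half-lap piece through the parts-box flap

### The arm

A 6-joint arm with a two-finger parallel gripper is mounted at the origin on the work surface. World frame = base frame: x ahead of the robot, y to its left, z up, the work surface at z = 0. Lengths are in m, angles in rad, forces in N, time in s.
With the tool pointing down it reaches from about 0.35 to 0.975 m from the base axis. Payload 17.4 kg.
Tool frame: the origin (TCP) lies at the very end of the fingers, on their centre line; the grasp point (between the pads) lies 19 mm behind it (bot.grip_point_offset is the distance from the TCP to the grasp point, in m); z points along the fingers, y is the line along which they close (so a half turn about z gives the same grasp; the last joint's range is limited). The gripper opens to 85 mm and grips with 20 to 120 N. Pads are 22 mm wide; open, the fingers measure 114 mm over their backs; the gripper's body (76 mm by 85 mm) begins 54 mm behind the grasp point. The pads swing forward as they close: fully open they stand 13 mm farther back than shut.
Start: joints at [1.088, 0.116, 1.442, -0, 1.584, -0.038], TCP at [0.29, 0.609, 0.231] pointing down, gripper open.
Joint ranges: [-2.83, 2.83], [-0.83, 2.19], [0.07, 2.5], [-1.14, 4.28], [0.01, 3], [-2.97, 2.97]. Speed limits (rad/s): [1.89, 1.89, 2.22, 3.14, 3.14, 3.14].

### API

Orientations are given as [roll, pitch, yaw] about the fixed x, y, z axes, in that order (R = Rz(yaw) Ry(pitch) Rx(roll)).
In Python, from bench import telemetry, cams, bot gives the robot as it stands.
- The arm moves only by the tool arm_command, never from a script. Its argument "deltas" is text: rows parted by semicolons, each of 7 numbers parted by spaces: the turn, a rotation vector about the world's x, y, z in rad, then the shift along the world's x, y, z in mm, then the finger opening in mm, from 0 to 85.4. A call has 1 to 12 rows; each row is the pose to reach, as a shift and turn from the pose commanded when the call began; what a row does not reach only later rows make up. A row lasts 1/8 s, in which the tool goes at most 62.5 mm and 10.7 degrees, less where a joint would pass 70% of its speed; a pose out of reach is approached as far as the arm can. A call with a gripper value outside its range is refused whole. The fingers move at their own pace and stop on an object; the grip force is fixed at half the most. Time passes only in rows, so rows that repeat a pose let the fingers close. It gives the time, the measured TCP pose, the force, the opening and the grip force at its end, in the units of the state.
- telemetry.state(): the state, without advancing time (a new reading comes with each control period).
- cams.read_camera(name): name is "scene" or "top" or "wrist"; returns (picture, depth): 420x560x3 uint8, blue, green, red; 420x560 float32, m along the optical axis (not along the pixel's ray), 0 where there is no reading.
- cams.calibration(name): a dict with "fx", "fy", "cx", "cy" (pixels), "dist_coeffs" ([k1, k2, p1, p2, k3] as OpenCV has them; the pictures are not rectified), "rvec" (rotation vector, rad) and "tvec" (3), from world to camera coordinates, as OpenCV has them. Camera axes: x right, y down, z forward; pixel columns grow to the right and rows downward; lengths in m; the calibration is good to about 2 mm. A picture is of the moment at which its call begins: read the wrist's pose just before it. calibration takes no time and is no camera call; for the wrist camera it gives the pose at the moment of the call.
- bot.finish_job(): hands the job in; it is judged then, once.
The state is a dict: "t": time; "joint_pos": joint angles; "qd": joint speeds; "joint_torque": joint torques, N m; "ee_pos": TCP position; "orientation": TCP orientation; "wrist_force": force on the tool from outside, world axes, zero at the start; "moment": the same for the moment, N m; "gripper_width": opening from 0.0 (shut) to 1.0 (fully open); "finger_force": force on a finger pad.
Only numpy, scipy, OpenCV 4.12 (cv2) and the standard library are available. Lean on these libraries where they do the work, as an engineer would, in place of code of your own. Each camera call takes 0.05 s, during which the arm holds its last target. There are 200 camera calls.

### The job

On the feed board of the parts box, push the half-lap piece (the long stepped piece of wood, not the round disc) along its lane with the fingertips, so that it opens the hanging flap at the end of that lane, and slide it on until it lies completely inside the box, its tail end past the flap too; then draw the fingers back out so that the flap hangs shut behind it. Slide it steadily rather than knocking it in, do not pick it up, and leave the other flap, the disc in the other lane and the things around alone.

Things in the scene. Friction and masses are not known exactly. Their poses are not given: they have to be found in the camera images.
- feed: Fixed plywood parts box with feed board, bolted to the bench. Origin on the bench top (board underside), straight below the hinge rod, midway between the lanes. x: along the lanes into the box, y: left, z: up. Board x = -210 to 170 mm, 200 mm wide, 12 mm thick. Two lanes centred on y = +50 and -50 mm, each 62 mm wide, near end open; from x = -210 to -6 mm open above, then the box.
- lane_left (a point): Point on the lane floor (top of the board, 12 mm above the bench) at the middle of the left lane (feed y = +50 mm), at its near open end, feed x = -210 mm. The rails beside the open lanes stand 18 mm above the lane floor; the middle rail is 38 mm wide, the outer ones 12 mm.
- lane_right (a point): The same for the right lane (feed y = -50 mm).
- hinge_rod (a point): Middle of the steel hinge rod, 8 mm thick, that crosses both doorways along feed y at feed x = 0, its centre 66 mm above the lane floor: 62 mm of free height under it.
- cover (a point): Middle of the top of the slatted wooden cover, 88 mm above the bench: four slats across the box, 26 mm wide, 4 mm thick, with 20 mm gaps, from feed x = 6 to 170 mm. The box walls are 72 mm high above the lane floor; inside, each lane has 158 mm of free length from the flap plane (x = 0) to the end wall.
- flap_left (a joint): Hinge of the left lane's flap, rad: 0 = hanging shut (cannot swing outward), grows as the lower edge swings into the box (+x), up to 1.45. Loose wooden board 58 mm wide, 6 mm thick, 50 g, hung on the rod; lower edge 47 mm below the rod axis, 19 mm over the lane floor. A push of under 1 N at the lower edge opens it; left free it falls shut at once by its own weight.
- flap_right (a joint): The same for the flap of the right lane (feed y = -50 mm).
- flap_left_edge (a point): Middle of the lower edge of the left flap.
- flap_right_edge (a point): Middle of the lower edge of the right flap.
- halflap: Loose half-lap piece of plain wood, lying flat along one of the two lanes (either one) in front of the flap: 90 mm long, 46 mm wide, about 80 g. Its thick end, towards the flap, is 28 mm high over 54 mm of length; its thin tongue, towards the robot, is 16 mm high over 36 mm and passes under a shut flap. Flat ends. Origin: centre of the underside at mid-length; x towards the thick end, z up.
- disc: Loose round disc of the same wood, 48 mm across, 28 mm high, about 50 g, standing flat in the lane that the half-lap piece is not in. Origin: centre of its underside.
- glue: White glue bottle, 48 mm across, 120 mm high, standing on the bench to the left of the box. Origin: centre of its underside.
- screwdriver: Screwdriver lying on the bench to the right of the box, handle towards the robot. Origin: underside at about the middle of its length.
- offcut: Wooden offcut 60 x 40 x 22 mm lying on the slatted cover of the box. Origin: centre of its underside.
- mallet: Hammer with a wooden handle, lying on the bench well to the left.
- tin: Metal tin, 70 mm across, 90 mm high, on the bench well to the right.
- mug: White mug, 80 mm across, 90 mm high, on the bench well to the left.
Mind the look-alikes: they are no part of the job. Leave any blue look-alike of the halflap alone.

How it is judged:
By the outcome, as a careful person would: the job done as asked, in the order asked, and still so for the second after the job is handed in, with the robot touching nothing.
It also fails if it takes over 40 s, if anything falls off the work surface, if the arm or the gripper's body presses on something with over 40 N, if the wrist force passes 120 N, or if a joint passes its speed limit or range.

## Working session

There is one attempt and no reset: what is moved stays moved. The work goes in short steps, Python scripts to look and compute and a tool call to move; the robot and the scene stay as the last step left them, time stands still between calls to the robot, and variables do not carry over. Pictures are saved under pics/ and viewed, at most 10 in all, crops included, and the job is handed in when it is done.

Besides the shell and the picture viewer there is one more tool, called after "Emit:" in YAML: its name, and indented under it one key for each argument. arm_command: Moves the arm, as the interface text tells. Its arguments: {"type":"object","properties":{"deltas":{"type":"string"}},"required":["deltas"]}

```bash
mkdir -p pics; cat > h.py <<'E'
import numpy as np, cv2
from bench import telemetry, cams, bot
def snap(n,f):
    c=cams.calibration(n); im,d=cams.read_camera(n); cv2.imwrite(f'pics/{f}.png',im); np.savez(f'pics/{f}.npz',im=im,d=d,**{k:np.array(v) for k,v in c.items()}); return im,d
def world(f,pts):
    z=np.load(f'pics/{f}.npz'); K=np.array([[z['fx'],0,z['cx']],[0,z['fy'],z['cy']],[0,0,1]],float)
    R=cv2.Rodrigues(z['rvec'])[0]; out=[]
    for u,v in pts:
        n=cv2.undistortPoints(np.array([[[u,v]]],float),K,z['dist_coeffs'])[0,0]
        w=z['d'][int(v)-1:int(v)+2,int(u)-1:int(u)+2]; dd=np.median(w[w>0])
        out.append(R.T@(np.array([n[0]*dd,n[1]*dd,dd])-z['tvec'].ravel()))
    return np.array(out)
def onplane(f,pts,h):
    z=np.load(f'pics/{f}.npz'); K=np.array([[z['fx'],0,z['cx']],[0,z['fy'],z['cy']],[0,0,1]],float)
    R=cv2.Rodrigues(z['rvec'])[0]; C=-R.T@z['tvec'].ravel(); out=[]
    for u,v in pts:
        n=cv2.undistortPoints(np.array([[[u,v]]],float),K,z['dist_coeffs'])[0,0]
        r=R.T@np.array([n[0],n[1],1]); out.append(C+r*(h-C[2])/r[2])
    return np.array(out)
E
python3 - <<'E'
from h import *
print(telemetry.state())
a,_=snap('scene','s0'); b,_=snap('top','t0')
E
```

```text
{'t': 0.0, 'joint_pos': array([ 1.08816970e+00,  1.16537274e-01,  1.44231120e+00,  9.88213082e-06,
        1.58397736e+00, -3.77521177e-02]), 'qd': array([-8.58565563e-04,  1.13645136e-03,  3.66228897e-04, -7.47825884e-04,
       -2.02175603e-03, -9.34822537e-05]), 'joint_torque': array([-3.05384929e-04, -7.31984854e+01, -6.32494211e+01, -1.05050506e-04,
        6.25244138e-03, -2.97158931e-05]), 'ee_pos': array([0.29036793, 0.6091363 , 0.23049906]), 'orientation': array([-3.14036072e+00, -5.64187576e-05,  2.69671823e+00]), 'wrist_force': array([-0.32506105,  0.08525424, -0.31246631]), 'moment': array([ 0.03034054, -0.0615094 , -0.00171398]), 'finger_force': 0.0, 'gripper_width': 0.997765473837307}
```

View pics/t0.png

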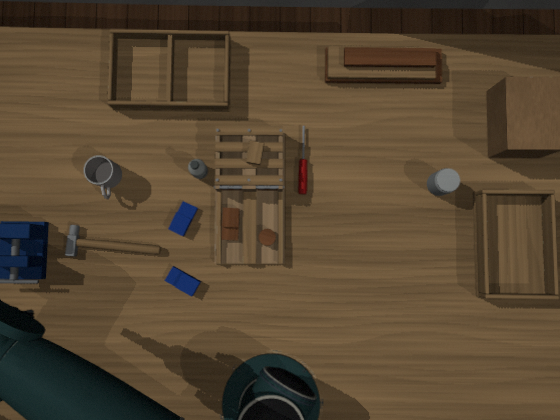

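View pics/s0.png

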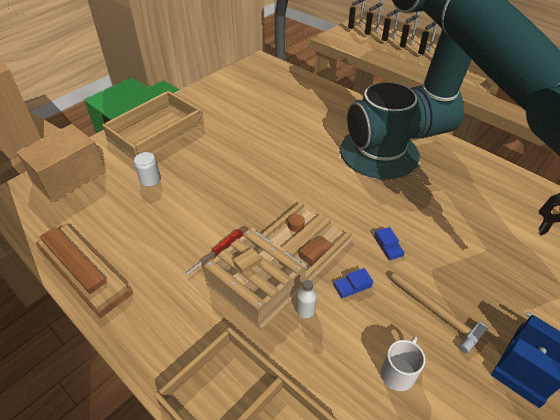

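The top view shows the box at about (250,197). Candidates are the brown stepped piece in the left lane (231,224), the blue look-alikes on the bench (183,218) and (183,281), and the round disc in the right lane (268,238). The brown long one fits, because it is plain wood lying in a lane. I'll confirm it in an enlarged crop.

```bash
python3 - <<'E'
from h import *
im=cv2.imread('pics/t0.png')[120:275,205:300]
im=cv2.convertScaleAbs(im,alpha=1.6)
cv2.imwrite('pics/c0.png',cv2.resize(im,None,fx=3.8*1,fy=3.8,interpolation=cv2.INTER_CUBIC))
E
```

```text
(no output)
```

View pics/c0.png

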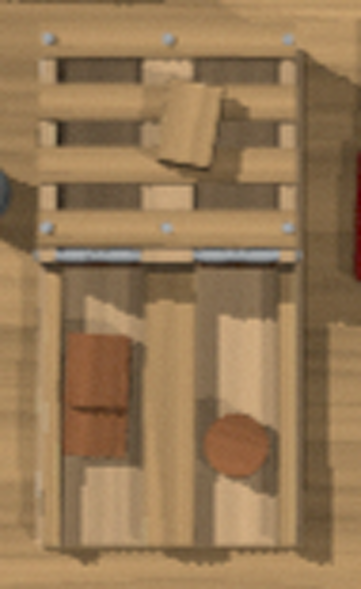

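The crop shows the brown half-lap in the left lane: thick end crop y 333–410 towards the flap, tongue y 410–457 towards the robot. The disc is in the right lane at crop (237,445).

```bash
python3 - <<'E'
from h import *
np.set_printoptions(precision=4,suppress=True)
P=lambda l:[(205+(x-1.4)/3.8,120+(y-1.4)/3.8) for x,y in l]
print('near rail corners',onplane('t0',P([(40,548),(298,548)]),.030))
print('rod',onplane('t0',P([(38,256),(300,256)]),.078))
print('cover far/near',onplane('t0',P([(40,28),(297,28),(40,242),(298,242)]),.088))
print('midrail',onplane('t0',P([(145,548),(194,548),(143,265),(194,265)]),.030))
print('tail',onplane('t0',P([(64,457),(127,457)]),.028)); print('front',onplane('t0',P([(68,333),(131,335)]),.040))
print('disc',onplane('t0',P([(237,445)]),.040))
print('depth check',world('t0',P([(95,435),(100,370),(170,450),(237,445),(110,500)])))
E
```

```text
near rail corners [[ 0.3854  0.1599  0.03  ]
 [ 0.3869 -0.0306  0.03  ]]
rod [[ 0.5965  0.1604  0.078 ]
 [ 0.5984 -0.0293  0.078 ]]
cover far/near [[ 0.7619  0.161   0.088 ]
 [ 0.7642 -0.0257  0.088 ]
 [ 0.6054  0.1581  0.088 ]
 [ 0.6073 -0.0276  0.088 ]]
midrail [[0.386  0.0825 0.03  ]
 [0.3863 0.0463 0.03  ]
 [0.5964 0.087  0.03  ]
 [0.5968 0.0489 0.03  ]]
tail [[0.4526 0.1436 0.028 ]
 [0.453  0.0969 0.028 ]]
front [[0.544  0.1412 0.04  ]
 [0.5429 0.0946 0.04  ]]
disc [[0.4622 0.0152 0.04  ]]
depth check [[0.4691 0.1209 0.0286]
 [0.5167 0.1171 0.0404]
 [0.4584 0.065  0.0296]
 [0.4623 0.0152 0.039 ]
 [0.4211 0.1101 0.0119]]
```

Emit:
arm_command:
  deltas: "0 0 0.04 5 -30 0 0; 0 0 0.08 15 -75 0 0; 0 0 0.13 25 -125 0 0; 0 0 0.18 40 -175 0 0; 0 0 0.23 55 -225 0 0; 0 0 0.28 70 -275 0 0; 0 0 0.33 85 -325 0 0; 0 0 0.38 100 -375 0 0; 0 0 0.43 110 -425 -10 0; 0 0 0.457 110 -465 -30 0; 0 0 0.457 110 -491 -50 0; 0 0 0.457 110 -491 -50 0"

```text
t: 1.6
ee_pos: [0.3999, 0.1169, 0.1799]
orientation: [-3.141, -0.002, -3.132]
wrist_force: [0.2, -0.2, -0.1]
gripper_width: 0.001
finger_force: 0.0
```

```bash
python3 - <<'E'
from h import *
np.set_printoptions(precision=4,suppress=True)
s=telemetry.state(); print(s['t'],s['ee_pos'],s['orientation'],s['joint_pos'])
E
```

```text
1.6 [0.3999 0.1169 0.1799] [-3.1411 -0.0019 -3.1319] [ 0.2233 -0.46    2.0285 -0.0001  1.5751 -1.3572]
```

Emit:
arm_command:
  deltas: "0 -0.1 0 0 0 0 0; 0.002 -0.25 0 0 0 0 0; 0.004 -0.4 0 0 0 -10 0; 0.006 -0.55 0 0 0 -20 0; 0.007 -0.7 0 0 0 -30 0; 0.007 -0.7 0 0 0 -30 0"

```text
t: 2.35
ee_pos: [0.4297, 0.1362, 0.145]
orientation: [-3.126, 0.681, -3.126]
wrist_force: [-0.4, -0.9, 1.3]
gripper_width: 0.0
finger_force: 0.0
```

```bash
python3 - <<'E'
from h import *
np.set_printoptions(precision=4,suppress=True)
s=telemetry.state(); print(s['t'],s['ee_pos'],s['orientation'],s['joint_pos'])
from scipy.spatial.transform import Rotation as R
print(R.from_euler('xyz',s['orientation']).as_matrix())
im,d=snap('wrist','w1'); snap('scene','s1'); snap('top','t1')
a=cv2.imread('pics/s1.png')[120:330,190:470]
cv2.imwrite('pics/c1.png',cv2.resize(a,None,fx=2.8,fy=2.8,interpolation=cv2.INTER_CUBIC))
E
```

```text
2.35 [0.4297 0.1362 0.145 ] [-3.1264  0.6812 -3.1257] [ 0.4178 -0.8288  2.3945 -0.3221  0.9647 -1.0628]
[[-0.7767 -0.0064  0.6298]
 [-0.0124  0.9999 -0.0051]
 [-0.6297 -0.0118 -0.7767]]
```

View pics/c1.png

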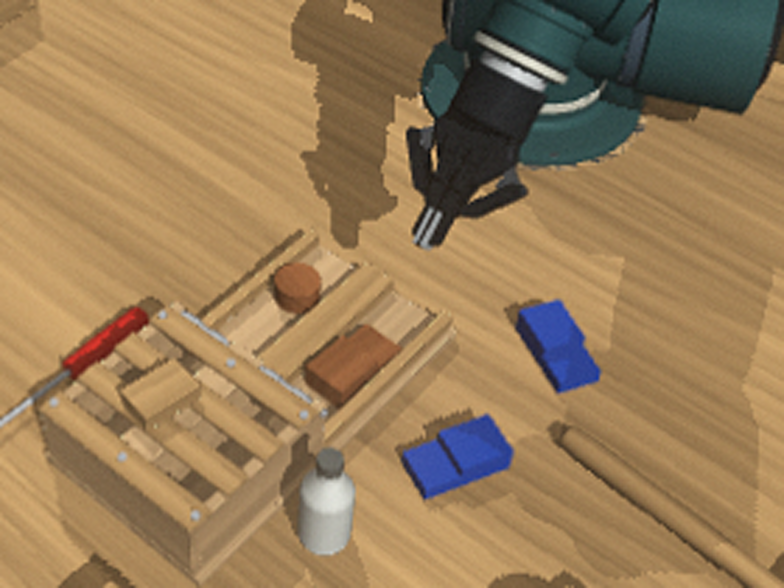

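View pics/w1.png

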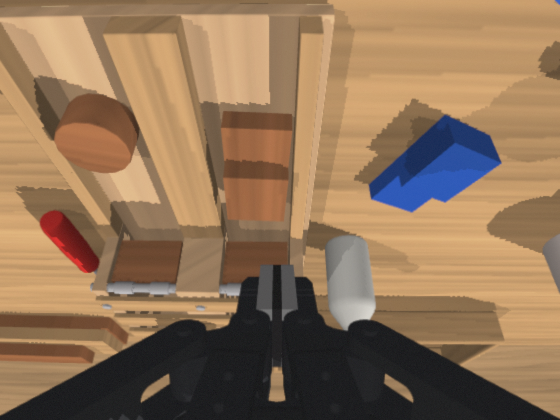

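The scene crop shows the tool tilted, with its tip at (425,243) and the gripper's side links flaring out on both sides. The wrist view shows the fingers (tip at 277,268), the links near (190,325) and (365,330), the piece at (257,165), and the doorway at about row 265. I'll measure the links in the tool frame.

```bash
python3 - <<'E'
from h import *
np.set_printoptions(precision=1,suppress=True)
from scipy.spatial.transform import Rotation as Ro
R=Ro.from_euler('xyz',[-3.1264,.6812,-3.1257]).as_matrix(); p=np.array([.4297,.1362,.145])
z=np.load('pics/w1.npz'); 
d=z['d']; v,u=np.mgrid[225:420:1,100:460:1]; 
pts=[(a,b) for a,b in zip(u.ravel(),v.ravel()) if d[b,a]>0]
W=np.array([ (q) for q in world('w1',pts[::3])]); T=(W-p)@R*1000
T=T[(T[:,2]<8)&(T[:,2]>-110)&(abs(T[:,1])<90)&(abs(T[:,0])<60)]
for a in range(-110,10,8):
    s=T[(T[:,2]>=a)&(T[:,2]<a+8)]
    if len(s)>3: print(a,len(s),'x',s[:,0].min(),s[:,0].max(),'y',s[:,1].min(),s[:,1].max())
print('tool x in world',R[:,0])
z2=np.load('pics/s1.npz'); v,u=np.mgrid[150:215:1,325:385:1]
W=world('s1',[(a,b) for a,b in zip(u.ravel(),v.ravel()) if z2['d'][b,a]>0]); T=(W-p)@R*1000
T=T[(T[:,2]<8)&(T[:,2]>-110)&(abs(T[:,1])<90)&(abs(T[:,0])<60)]
print('scene')
for a in range(-110,10,8):
    s=T[(T[:,2]>=a)&(T[:,2]<a+8)]
    if len(s)>3: print(a,len(s),'x',s[:,0].min(),s[:,0].max(),'y',s[:,1].min(),s[:,1].max())
m=np.median
print('piece tail/front', onplane('w1',[(223,113),(292,113)],.028)*1000)
print('wrist: near rail/lane', onplane('w1',[(187,18),(302,18)],.030)*1000, 'disc',onplane('w1',[(97,125)],.04)*1000)
print('doorway lane y', onplane('w1',[(221,240),(289,240)],.030)*1000)
E
```

```text
-94 331 x 16.08124324807231 18.027468902425344 y -18.191521122818987 17.718278920781515
-86 1552 x 6.832800329658897 18.05170517490194 y -39.52678711679853 39.89537855354468
-78 2358 x -0.870965400263706 17.884720459355265 y -42.49294521904516 43.08783472592561
-70 1749 x -8.112905072945486 17.646444059880544 y -44.875114428112134 44.572346551774835
-62 2779 x -8.54468082807917 14.09216559307204 y -41.86356059129341 40.906346219326174
-54 1336 x -11.660371570233186 14.418528769048907 y -35.277174242577956 34.94642005909882
-46 513 x -11.123408539456317 14.133179155964871 y -27.613828221145084 26.365639548191677
-38 214 x 6.335841353174563 11.762259738733151 y -14.27229974075062 13.259095881251584
-30 277 x 6.789698778017355 11.517490781563774 y -14.009188673241745 13.345020898664457
-22 245 x 6.4253183804752805 11.607683096116 y -14.054429638104656 13.330754523653724
-14 174 x 6.776811460795529 11.495051902950154 y -14.034439445527102 13.009533235784303
-6 10 x 10.703894314192008 11.246010298708576 y -6.155520325853828 5.84153412449997
tool x in world [-0.8 -0.  -0.6]
scene
-110 113 
[... 733 characters left out ...]
310737019277 y -25.372668752210615 25.796505734786372
-38 36 x -13.633752264465482 5.458332010966944 y -13.255318313221759 13.992389185612964
-30 35 x -13.43628291318376 1.8024964046353547 y -14.428963237541128 13.995027971947303
-22 38 x -14.107522152418005 7.178669409341213 y -14.375380926157954 13.359203483839616
-14 34 x -14.793518674302668 3.1446426570170054 y -14.033443722931498 13.78376633227537
-6 16 x -13.526186470831624 6.204888375547835 y -4.503017233801833 7.587840398444504
piece tail/front [[440.1 101.3  28. ]
 [439.5 144.   28. ]]
wrist: near rail/lane [[378.7  90.7  30. ]
 [378.2 146.5  30. ]] disc [[439.6  25.9  40. ]]
doorway lane y [[595.   82.2  30. ]
 [593.3 147.1  30. ]]
```

```bash
python3 - <<'E'
from h import *
np.set_printoptions(precision=1,suppress=True)
print(world('w1',[(97,120),(258,130),(258,118),(258,190),(258,110),(250,60),(160,100)])*1000)
print('top again', world('t1',[(268,238),(231,232)])*1000)
a=cv2.imread('pics/t1.png')[120:275,205:300]
print(np.abs(a.astype(int)-cv2.imread('pics/t0.png')[120:275,205:300]).max())
E
```

```text
[[439.4  24.8  35.8]
 [453.1 122.6  29.1]
 [452.4 122.2  18.6]
 [501.2 121.4  41. ]
 [450.5 122.1  12.9]
 [412.9 118.7  13.2]
 [428.1  65.5  30.7]]
top again [[458.7  12.4  39.3]
 [475.1 117.2  27.2]]
116
```

Emit:
arm_command:
  deltas: "-0.001 0.15 0 0 0 0 0; -0.003 0.3 0 0 0 0 0; -0.004 0.4 0 0 0 0 0; -0.004 0.4 0 0 0 0 0; -0.004 0.4 0 0 0 0 0"

```text
t: 3.12
ee_pos: [0.4309, 0.1348, 0.1473]
orientation: [-3.129, 0.286, -3.13]
wrist_force: [-0.8, -0.7, -0.4]
gripper_width: 0.001
finger_force: 0.0
```

Emit:
arm_command:
  deltas: "0 0 0 -7 -17 -15 0; 0 0 0 -7 -17 -45 0; 0 0 0 -7 -17 -75 0; 0 0 0 -7 -17 -100 0; 0 0 0 -7 -17 -115 0; 0 0 0 -7 -17 -124 0; 0 0 0 -7 -17 -128 0; 0 0 0 -7 -17 -128 0"

```text
t: 4.12
ee_pos: [0.424, 0.1181, 0.0192]
orientation: [-3.128, 0.285, -3.129]
wrist_force: [0.0, -1.1, 0.3]
gripper_width: 0.0
finger_force: 0.0
```

```bash
python3 - <<'E'
from h import *
im,d=snap('wrist','w2'); snap('scene','s2')
a=im[0:380,80:460]; a=cv2.resize(a,(500,500)); b=cv2.imread('pics/s2.png')[190:310,260:360]; b=cv2.resize(b,(300,360),interpolation=cv2.INTER_CUBIC)
c=np.zeros((500,800,3),np.uint8); c[:,:500]=a; c[:360,500:]=b; cv2.imwrite('pics/c2.png',c)
E
```

```text
(no output)
```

View pics/c2.png

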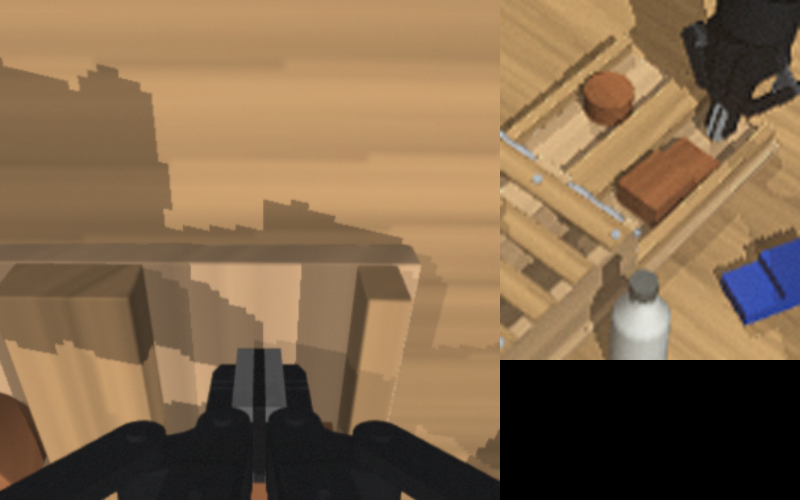

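The fingers are in the left lane behind the tail and touching nothing. I'll push slowly and add tilt as I go.

Emit:
arm_command:
  deltas: "0 0 0 7 0 0 0; 0 0 0 14 0 0 0; 0 0 0 20 0 0 0; 0 -0.02 0 26 0 0 0; 0.001 -0.05 0 32 0 0 0; 0.001 -0.09 0 39 0 0 0; 0.002 -0.14 0 46 0 0.3 0; 0.002 -0.19 0 53 0 0.6 0; 0.003 -0.24 0 60 0 0.9 0; 0.003 -0.29 0 67 0 1.2 0; 0.004 -0.33 0 74 0 1.5 0; 0.004 -0.36 0 81 0 1.5 0"

```text
t: 5.72
ee_pos: [0.5049, 0.1181, 0.0203]
orientation: [-3.128, 0.646, -3.129]
wrist_force: [-0.6, 0.4, -0.3]
gripper_width: 0.001
finger_force: 0.2
```

```bash
python3 - <<'E'
from h import *
s=telemetry.state(); print(s['joint_pos'].round(3), s['wrist_force'].round(1))
im,d=snap('top','t3'); snap('scene','s3')
b=cv2.imread('pics/s3.png')[190:310,230:360]; b=cv2.resize(b,(520,480),interpolation=cv2.INTER_CUBIC)
a=cv2.convertScaleAbs(im[120:275,205:300],alpha=1.6); a=cv2.resize(a,(280,457),interpolation=cv2.INTER_CUBIC)
c=np.zeros((480,800,3),np.uint8); c[:457,:280]=a; c[:,280:]=b; cv2.imwrite('pics/c3.png',c)
E
```

```text
[ 0.275 -0.445  2.387 -0.307  0.595 -1.102] [-0.6  0.4 -0.3]
```

View pics/c3.png

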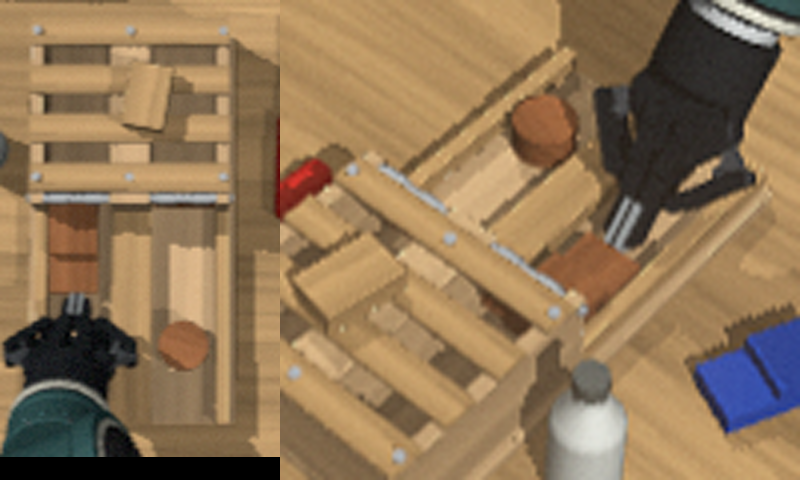

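The left panel shows the half-lap straight in the left lane (48–97, 205–293), its front at the flap and the fingertips at its tail. The disc and the cover are untouched, so I'll push on.

Emit:
arm_command:
  deltas: "0 0 0 7 0 0.3 0; 0 0 0 14 0 0.3 0; 0 0 0 21 0 0.3 0; 0 0 0 28 0 0.3 0; 0 0 0 35 0 0.3 0; 0 0 0 42 0 0.3 0; 0 0 0 49 0 0.3 0; 0 0 0 56 0 0.3 0; 0 0 0 63 0 0.3 0; 0 0 0 70 0 0.3 0; 0 0 0 76 0 0.3 0; 0 0 0 82 0 0.3 0"

```text
t: 7.32
ee_pos: [0.5872, 0.118, 0.0205]
orientation: [-3.128, 0.644, -3.129]
wrist_force: [-2.6, -0.7, 2.3]
gripper_width: -0.004
finger_force: 1.2
```

```bash
python3 - <<'E'
from h import *
im,d=snap('top','t4'); snap('scene','s4'); 
b=cv2.imread('pics/s4.png')[190:310,230:360]; b=cv2.resize(b,(520,480),interpolation=cv2.INTER_CUBIC)
a=cv2.convertScaleAbs(im[120:275,205:300],alpha=1.6); a=cv2.resize(a,(280,457),interpolation=cv2.INTER_CUBIC)
c=np.zeros((480,800,3),np.uint8); c[:457,:280]=a; c[:,280:]=b; cv2.imwrite('pics/c4.png',c)
E
```

```text
(no output)
```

View pics/c4.png

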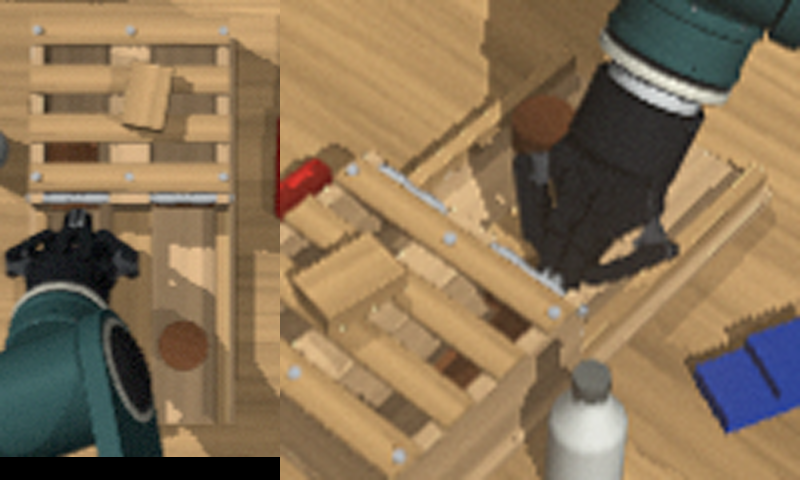

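The piece is visible through the slat gap (left panel 73,152), with its tail at about the flap plane. The links stay clear of the doorway. The last ~18 mm goes slowly.

Emit:
arm_command:
  deltas: "0 0 0 4 0 0.2 0; 0 0 0 8 0 0.2 0; 0 0 0 12 0 0.2 0; 0 0 0 15 0 0.2 0; 0 0 0 18 0 0.2 0; 0 0 0 18 0 0.2 0"

```text
t: 8.18
ee_pos: [0.605, 0.118, 0.0208]
orientation: [-3.128, 0.644, -3.129]
wrist_force: [0.5, 0.6, 0.3]
gripper_width: 0.002
finger_force: 0.1
```

```bash
python3 - <<'E'
from h import *
im,d=snap('top','t5'); snap('scene','s5')
z=np.load('pics/t5.npz')['d']
np.set_printoptions(precision=1,suppress=True)
# column through the lane: heights along x
W=world('t5',[(229,v) for v in range(150,196)]+[(225,v) for v in range(150,196)])*1000
print(W[::2])
E
```

```text
[[697.7 121.6  90.3]
 [701.4 125.5  42.1]
 [695.7 125.5  41.5]
 [689.9 125.3  41.8]
 [684.2 125.3  41.6]
 [670.6 121.5  86.3]
 [664.9 121.3  87.3]
 [659.2 121.2  87.6]
 [653.5 121.   88.8]
 [655.4 124.7  42.5]
 [650.1 124.8  40.1]
 [645.8 125.5  30.9]
 [640.  125.3  31.4]
 [626.3 120.8  85.9]
 [620.5 120.5  87.7]
 [615.  120.5  87.2]
 [609.6 120.5  86.4]
 [604.2 120.4  85.8]
 [599.6 121.   78. ]
 [593.9 120.7  79.7]
 [591.2 122.6  56.1]
 [584.3 121.6  66.8]
 [578.  121.   73.5]
 [697.9 132.8  88.3]
 [701.5 136.9  40.9]
 [695.8 136.9  40.4]
 [689.9 136.7  41.4]
 [683.2 136.1  46.6]
 [669.9 132.2  89.3]
 [664.5 132.2  88.4]
 [659.1 132.1  87.8]
 [653.6 132.   87.8]
 [655.3 136.   42.4]
 [650.2 136.3  38.6]
 [645.6 136.8  31.6]
 [639.9 136.7  31.1]
 [625.7 131.5  88.8]
 [620.3 131.4  88.3]
 [614.7 131.3  88.5]
 [609.  131.1  90. ]
 [604.1 131.4  85.7]
 [599.  131.6  82.4]
 [594.1 131.9  77.2]
 [596.1 137.5  13.4]
 [584.7 133.1  62. ]
 [576.4 130.8  86.7]]
```

The step is seen through the slats at x ≈ 0.649, so the tail is at ≈ 0.613, about 16 mm past the flap plane (≈ 0.597). I'll withdraw along the same path.

Emit:
arm_command:
  deltas: "0 0 0 -4 0 0 0; 0 0 0 -9 0 0 0; 0 0 0 -14 0 0 0; 0 0 0 -19 0 0 0; 0 0 0 -24 0 0 0; 0 0 0 -31 0 0 0; 0 0 0 -39 0 0 0; 0 0 0 -50 0 1 0; 0 0 0 -60 0 4 0; 0 0 0 -70 0 20 0; 0 0 0 -78 0 50 0; 0 0 0 -80 0 80 0"

```text
t: 9.78
ee_pos: [0.5239, 0.118, 0.1018]
orientation: [-3.128, 0.644, -3.129]
wrist_force: [-0.1, 0.3, 0.5]
gripper_width: 0.001
finger_force: 0.0
```

Emit:
arm_command:
  deltas: "0 0 0 0 0 30 0; 0 0 0 0 0 70 0; 0 0.1 0 -10 0 110 0; 0 0.25 0 -30 0 140 0; 0 0.4 0 -50 0 150 0; 0 0.4 0 -60 0 150 0; 0 0.4 0 -60 0 150 0"

```text
t: 10.65
ee_pos: [0.4642, 0.1179, 0.2498]
orientation: [-3.132, 0.247, -3.131]
wrist_force: [0.2, 1.1, -0.6]
gripper_width: 0.002
finger_force: 0.0
```

```bash
python3 - <<'E'
from h import *
np.set_printoptions(precision=1,suppress=True)
im,d=snap('top','t6'); snap('scene','s6'); w,_=snap('wrist','w6')
W=world('t6',[(229,v) for v in range(165,196)])*1000; print(W)
b=cv2.imread('pics/s6.png')[190:310,230:360]; b=cv2.resize(b,(400,370),interpolation=cv2.INTER_CUBIC)
a=cv2.resize(w,(400,300))
t=cv2.convertScaleAbs(im[120:275,205:300],alpha=1.6); t=cv2.resize(t,(368,600),interpolation=cv2.INTER_CUBIC)
c=np.zeros((600,800,3),np.uint8); c[:300,:400]=a; c[300:,:400]=b[:300]; c[:,400:768]=t; cv2.imwrite('pics/c6.png',c)
E
```

```text
[[656.1 120.9  90.1]
 [653.5 121.   88.8]
 [651.2 121.2  86. ]
 [655.6 124.8  41.5]
 [653.  124.9  40. ]
 [650.2 124.9  39.5]
 [647.6 125.   37.5]
 [646.2 125.7  28.4]
 [643.3 125.7  28. ]
 [640.  125.4  30.9]
 [628.8 120.7  87.6]
 [625.9 120.6  88.7]
 [623.1 120.5  88.6]
 [620.4 120.5  88.3]
 [617.8 120.5  87.3]
 [615.4 120.7  84.2]
 [612.3 120.5  86.8]
 [609.4 120.4  87.8]
 [606.2 120.   91.3]
 [604.  120.3  87.3]
 [602.6 121.1  76.9]
 [599.8 121.1  76.7]
 [596.7 120.8  79.5]
 [594.1 120.8  78.4]
 [594.5 123.   51.9]
 [594.2 124.6  30.7]
 [593.4 126.   12.8]
 [590.7 126.1  11.2]
 [588.1 126.3   8.4]
 [585.2 126.3   8.1]
 [582.  126.   11.1]]
```

View pics/c6.png

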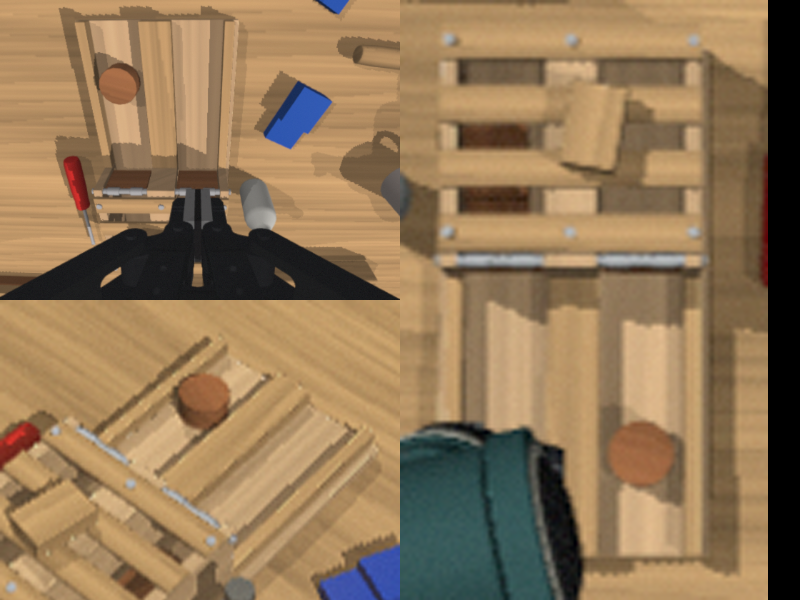

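The views show an empty left lane and the half-lap under the slats. The left flap face stands vertical at x ≈ 0.594, so it is shut. The disc, offcut, screwdriver and glue are where they were. I'll hand it in.

```bash
python3 -c "
from bench import bot
print(bot.finish_job())"
```

```text
the job is handed in; nothing more can be done
None
```

The half-lap is fully inside the box with its tail about 15 mm past the left flap, the flap hangs shut behind it, nothing else looks disturbed in the last pictures, and the job was handed in at about 11 s of the 40 s allowed.

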